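# Load and close a pair of centrifuge buckets

## Task

Load the two centrifuge buckets as a pair for the next spin: set the insert with the red-capped tubes right down into the yellow-banded bucket and the insert with the lavender-capped tubes into the blue-banded one. When both inserts are in and both buckets still open, close each bucket with the lid of its own colour, seated fully home and level. Keep the tubes and buckets upright throughout, and do not disturb the tube rack, the label roll or the timer.

Things in the scene. Friction and masses are not known exactly. Their poses are not given: they have to be found in the camera images.
- bucket_yellow: Round aluminium centrifuge bucket, yellow band on its rim, loose, 0.8 kg, 90 mm tall, 94 mm across (rim 102); a pivot boss each side (+y, -y) reaches 57 mm from the axis, its top 76 mm up. Open top: inside diameter 86 mm, flaring over the top 20 mm to 94 at the mouth; inner floor 6 mm above the origin. Origin: centre of the underside, z up the axis.
- bucket_blue: Round aluminium centrifuge bucket, blue band on its rim, loose, 0.8 kg, 90 mm tall, 94 mm across (rim 102); a pivot boss each side (+y, -y) reaches 57 mm from the axis, its top 76 mm up. Open top: inside diameter 86 mm, flaring over the top 20 mm to 94 at the mouth; inner floor 6 mm above the origin. Origin: centre of the underside, z up the axis.
- insert_red: Round grey tube insert, 78 mm across, 48 tall, six fixed tubes with red stoppers (one rigid piece, 0.25 kg); stoppers in a ring of radius 27 mm, tops 82 mm above the underside. Round black grip knob on the axis, diameter 22 mm, 85 to 118 mm above the underside. In a bucket it stands on the inner floor, 4 mm play all round. Origin: centre of the underside, z up.
- insert_lavender: Round grey tube insert, 78 mm across, 48 tall, six fixed tubes with lavender (purple) stoppers (one rigid piece, 0.25 kg); stoppers in a ring of radius 27 mm, tops 82 mm above the underside. Round black grip knob on the axis, diameter 22 mm, 85 to 118 mm above the underside. In a bucket it stands on the inner floor, 4 mm play all round. Origin: centre of the underside, z up.
- lid_yellow: Domed clear lid, yellow flange and knob, 0.14 kg, right way up. From its underside: plug 87 mm in diameter, 8 deep, enters the bucket's mouth with 3 mm play all round; flange 110 across, 8 to 13 mm, rests on the rim when home (lid origin 82 mm above bucket's); dome 88 across, to 54; round knob on the axis, diameter 26, 54 to 90 mm. Clears a seated insert. Origin: centre of underside, z up.
- lid_blue: Domed clear lid, blue flange and knob, 0.14 kg, right way up. From its underside: plug 87 mm in diameter, 8 deep, enters the bucket's mouth with 3 mm play all round; flange 110 across, 8 to 13 mm, rests on the rim when home (lid origin 82 mm above bucket's); dome 88 across, to 54; round knob on the axis, diameter 26, 54 to 90 mm. Clears a seated insert. Origin: centre of underside, z up.
- tube_rack: Bystander: blue rack of spare tubes with green stoppers, 210 x 66 mm, 86 mm tall with the tubes. Origin: centre of its underside; long side along its x.
- label_roll: Bystander: roll of white labels standing on end, 76 mm across, 51 mm tall. Origin: centre of its underside.
- timer: Bystander: flat white bench timer, 75 x 85 mm, 25 mm tall. Origin: centre of its underside.
Things that resemble listed ones, but are neither listed nor needed, are in the scene too. Leave any green look-alike of the bucket_yellow alone.

How it is judged:
On the way:
1. both inserts stand on the floors of their own buckets, and no lid is on a bucket yet (horizontal distance between insert_red and bucket_yellow below 0.008 m and z of insert_red in the frame of bucket_yellow between 0.002 and 0.01 m and angle between each of insert_red, insert_lavender's own z axis and vertical below 0.07 rad and horizontal distance between insert_lavender and bucket_blue below 0.008 m and z of insert_lavender in the frame of bucket_blue between 0.002 and 0.01 m and distance between each of lid_yellow, lid_blue and bucket_yellow above 0.1 m and distance between each of lid_yellow, lid_blue and bucket_blue above 0.1 m), for 0.2 s.
At the end, for the whole second after the job is handed in: Red insert on the floor of the yellow bucket, lavender in the blue one (8 mm off axis at most, 2 to 10 mm above its underside); each lid on the bucket of its colour (8 mm off axis, 79 to 85 mm above its underside); all within 4 degrees of level, released and at rest (horizontal distance between each of insert_red, lid_yellow and bucket_yellow below 0.008 m and z of insert_red in the frame of bucket_yellow between 0.002 and 0.01 m and angle between each of insert_red, insert_lavender, lid_yellow, lid_blue, bucket_yellow, bucket_blue's own z axis and vertical below 0.07 rad and horizontal distance between each of insert_lavender, lid_blue and bucket_blue below 0.008 m and z of insert_lavender in the frame of bucket_blue between 0.002 and 0.01 m and z of lid_yellow in the frame of bucket_yellow between 0.079 and 0.085 m and z of lid_blue in the frame of bucket_blue between 0.079 and 0.085 m and linear speed of each of bucket_yellow, bucket_blue, insert_red, insert_lavender, lid_yellow, lid_blue below 0.01 m/s); the robot touches nothing.
It fails at once if a tube insert is tipped by more than 30 degrees (angle between any of insert_red, insert_lavender's own z axis and vertical above 0.52 rad).
It fails at once if a bucket is tipped by more than 20 degrees (angle between any of bucket_yellow, bucket_blue's own z axis and vertical above 0.35 rad).
It fails at once if the tube rack, label roll or timer is moved by more than 20 mm (distance of any of tube_rack, label_roll, timer from where it was at the start of the episode above 0.02 m).
It also fails if it takes over 104 s, if anything falls off the work surface, if the arm or the gripper's body presses on something with over 40 N, if the wrist force passes 120 N, or if a joint passes its speed limit or range.

## Robot

A 7-joint arm with a two-finger parallel gripper is mounted at the origin on the work surface. World frame = base frame: x ahead of the robot, y to its left, z up, the work surface at z = 0. Lengths are in m, angles in rad, forces in N, time in s.
With the tool pointing down it reaches from about 0.4 to 0.75 m from the base axis. Payload 19.5 kg.
Tool frame: the origin (TCP) lies midway between the tips of the shut fingers; the grasp point (between the pads) lies 19 mm behind it; z points along the fingers, x is the direction in which the jaws open and shut, and the axes are right-handed (so a half turn about z gives the same grasp; the last joint's range is limited). The gripper opens to 85 mm and grips with 20 to 120 N. Pads are 22 mm wide; open, the fingers measure 114 mm over their backs; the gripper's body (76 mm by 85 mm) begins 54 mm behind the grasp point. The pads swing forward as they close: fully open they stand 13 mm farther back than shut.
Start: joints at [1.128, 0.707, -0.028, 1.485, 0.022, 0.951, -0.075], TCP at [0.224, -0.529, 0.231] pointing down, gripper open.
Joint ranges: [-2.71, 2.71], [-0.32, 2.16], [-1.57, 1.52], [0, 2.45], [-1.46, 4.6], [0, 2.02], [-2.83, 2.83]. Speed limits (rad/s): [1.89, 1.89, 2.57, 2.57, 3.01, 3.01, 3.01].

## Interface

Orientations are given as a unit quaternion [w, x, y, z].
In Python, from plant import bot gives the robot as it stands.
- The arm moves only by the shell command python3 -m inch 'ROWS'. ROWS is JSON, a list of rows, each a list of 5 numbers: the shift along the tool's x, y, z in cm, then the turn about the tool's z in rad, then the opening, from 0 (shut) to 1 (fully open). A call has exactly 10 rows; each row is the pose to reach, as a shift and turn from the pose commanded when the call began, along the tool's axes at that moment; what a row does not reach only later rows make up. A row lasts 1/8 s, in which the tool goes at most 62.5 mm and 10.7 degrees, less where a joint would pass 70% of its speed; a pose out of reach is approached as far as the arm can. A call with a gripper value outside its range is refused whole. The fingers move at their own pace and stop on an object; the grip force is fixed at half the most. Time passes only in rows, so rows that repeat a pose let the fingers close, or fill a call up. It gives the time, the measured TCP pose, the force and the opening at its end, in the units of the state.
- bot.get_state(): the state, without advancing time (a new reading comes with each control period).
- bot.grab_frame(name): name is "scene" or "top" or "wrist"; returns a dict with "pixels" (384x512x3 uint8, blue, green, red), "range_z" (384x512 float32, m along the optical axis (not along the pixel's ray), 0 where there is no reading), "fovy" (degrees; the focal length in pixels is half the picture's height over the tangent of half this angle, whatever the lens; pixels are square), "cx", "cy" (the principal point, pixels), "dist" ([k1, k2, p1, p2, k3] as OpenCV has them; the pictures are not rectified), "R" (3x3) and "t" (3): a world point X has camera coordinates R X + t. Camera axes: x right, y down, z forward; pixel columns grow to the right and rows downward; lengths in m; the calibration is good to about 2 mm. A picture is of the moment at which its call begins.
- bot.finish_job(): hands the job in, once; it reports no verdict.
The state is a dict: "clock": time; "qpos": joint angles; "joint_velocities": joint speeds; "effort": joint torques, N m; "position": TCP position; "ee_rot": TCP orientation; "force": force on the tool from outside, world axes, zero at the start; "wrist_torque": the same for the moment, N m; "gripper_width": opening from 0.0 (shut) to 1.0 (fully open).
Only numpy, scipy, OpenCV 4.12 (cv2) and the standard library are available. Lean on these libraries where they do the work, as an engineer would, in place of code of your own. Each camera call takes 0.05 s, during which the arm holds its last target.

## Working session

There is one attempt and no reset: what is moved stays moved. The work goes in short steps, Python scripts to look and compute and a shell command to move; the robot and the scene stay as the last step left them, time stands still between calls to the robot, and variables do not carry over. Pictures are saved under pics/ and viewed, and the job is handed in when it is done.

```bash
ls; mkdir -p pics
python3 - <<'E'
from plant import bot
import cv2,numpy as np
s=bot.get_state();print({k:np.round(v,3).tolist() for k,v in s.items()})
for n in["scene","top"]:
    f=bot.grab_frame(n);cv2.imwrite(f"pics/{n}0.png",f["pixels"]);np.savez(f"{n}0.npz",**{k:np.array(v) for k,v in f.items()})
    print(n,f["fovy"],f["cx"],f["cy"],f["dist"],f["R"],f["t"])
E
```

```text
pics
{'clock': 0.0, 'qpos': [1.128, 0.707, -0.028, 1.485, 0.022, 0.951, -0.075], 'joint_velocities': [0.001, 0.001, -0.002, -0.0, 0.001, 0.001, -0.001], 'effort': [0.001, -88.323, 1.235, -23.617, 0.017, 0.007, -0.0], 'position': [0.224, -0.529, 0.231], 'ee_rot': [-0.0, 0.834, -0.552, -0.0], 'force': [0.257, -0.297, 0.272], 'wrist_torque': [-0.002, 0.044, -0.022], 'gripper_width': 0.996}
scene 50.7568212312459 258.57064536319695 195.88478189060112 [-0.1084321  0.         0.         0.         0.       ] [[-0.63176614  0.77505151  0.01291114]
 [ 0.63323009  0.52562716 -0.56809836]
 [-0.44709193 -0.35072959 -0.82285938]] [ 0.37349457 -0.35416395  1.60659251]
top 56.019410040132954 254.50740690358657 188.96299229830683 [0.02374257 0.         0.         0.         0.        ] [[ 1.73371560e-02 -9.99847833e-01  1.93239860e-03]
 [-9.96074232e-01 -1.74394552e-02 -8.67870355e-02]
 [ 8.68075293e-02 -4.20172083e-04 -9.96225013e-01]] [0.00921471 0.61296183 1.24853271]
```

View pics/scene0.png

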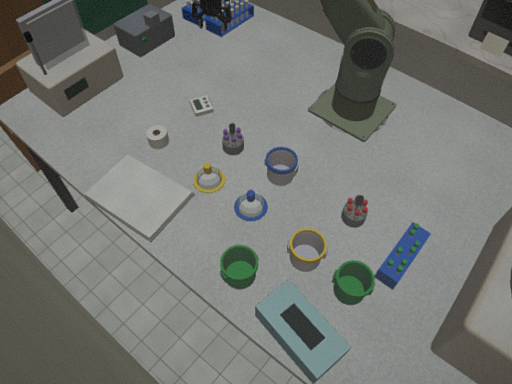

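View pics/top0.png

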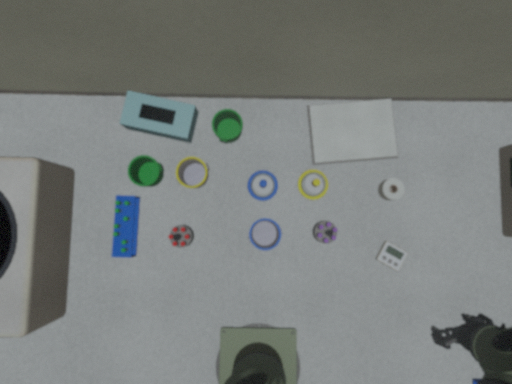

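Scene: yellow bucket (308,246), blue bucket (281,160), red insert (355,210), lavender insert (233,140), yellow lid (208,178) and blue lid (251,205). The look-alikes are the green buckets at (239,263) and (354,280), and the rack's green-stoppered tubes at (403,254). I choose by band, stopper and flange colour.

```bash
cat > h.py <<'E'
import cv2,numpy as np
from scipy.optimize import least_squares
def K(f):
    h,w=f["pixels"].shape[:2];F=h/2/np.tan(np.radians(float(f["fovy"]))/2)
    return np.array([[F,0,float(f["cx"])],[0,F,float(f["cy"])],[0,0,1]])
def cloud(f):
    h,w=f["range_z"].shape
    u,v=np.meshgrid(np.arange(w),np.arange(h))
    p=cv2.undistortPoints(np.stack([u,v],-1).reshape(-1,1,2).astype(float),K(f),np.array(f["dist"],float)).reshape(h,w,2)
    z=f["range_z"]; C=np.dstack([p*z[...,None],z])
    W=(C-np.array(f["t"]))@np.array(f["R"]); W[z<=0]=np.nan
    return W
def proj(f,X):
    r,_=cv2.Rodrigues(np.array(f["R"],float))
    return cv2.projectPoints(np.array(X,float).reshape(-1,1,3),r,np.array(f["t"],float),K(f),np.array(f["dist"],float))[0].reshape(-1,2)
def circ(P,R=None):
    c=np.nanmean(P[:,:2],0)
    if R: 
        g=lambda q:np.hypot(P[:,0]-q[0],P[:,1]-q[1])-R
        r=least_squares(g,c,loss='soft_l1',f_scale=.002); return r.x,R,np.sqrt(np.mean(r.fun**2))
    g=lambda q:np.hypot(P[:,0]-q[0],P[:,1]-q[1])-q[2]
    r=least_squares(g,[*c,.04],loss='soft_l1',f_scale=.002); return r.x[:2],r.x[2],np.sqrt(np.mean(r.fun**2))
E
python3 - <<'E'
from h import *
for n in["top","scene"]:
    f=dict(np.load(n+"0.npz"));W=cloud(f);hsv=cv2.cvtColor(f["pixels"],cv2.COLOR_BGR2HSV)
    seeds=dict(ybuck=(193,172),bbuck=(265,233),blid=(263,185),ylid=(313,184),lav=(325,231),red=(181,236),roll=(392,188),timer=(392,256),rack=(125,226)) if n=="top" else dict(ybuck=(308,246),bbuck=(281,160),blid=(251,205),ylid=(208,178),lav=(233,140),red=(355,210))
    for k,(u,v) in seeds.items():
        B=W[v-24:v+25,u-24:u+25];
        c0=W[v,u,:2]
        zz=B[...,2]; m=(zz>.015)&(np.hypot(B[...,0]-c0[0],B[...,1]-c0[1])<.075)
        P=B[m];top=np.percentile(P[:,2],98)
        lo,hi={'buck':(.082,.1),'lid':(.003,.03)}.get(k[1:],(0,.2))
        Q=P[(P[:,2]>lo)&(P[:,2]<hi)]
        print(n,k,len(P),"ztop",top.round(3),"centroid",P[:,:2].mean(0).round(4),"mid",((Q[:,:2].min(0)+Q[:,:2].max(0))/2).round(4),"ext",np.ptp(Q[:,:2],0).round(3))
        if 'buck' in k: print("   rim circ",circ(Q))
        if k in('ylid','blid'):
            kn=P[P[:,2]>.08];print("   knob",len(kn),kn[:,:2].mean(0).round(4),kn[:,2].max())
        if k in('lav','red'):
            kn=P[P[:,2]>.1];print("   knob",len(kn),kn[:,:2].mean(0).round(4),(kn[:,2].max() if len(kn) else 0))
g=dict(np.load("top0.npz"))["pixels"];cv2.imwrite("pics/crop0.png",cv2.resize(g[80:280,100:420],None,fx=2.5,fy=2.5,interpolation=2))
E
```

```text
top ybuck 455 ztop 0.094 centroid [0.6688 0.2401] mid [0.663  0.2338] ext [0.105 0.104]
   rim circ (array([0.66262917, 0.23380087]), np.float64(0.0494289450246661), np.float64(0.0022841247607644686))
top bbuck 381 ztop 0.093 centroid [ 0.4532 -0.0188] mid [ 0.4579 -0.0159] ext [0.106 0.103]
   rim circ (array([ 0.45914483, -0.01624161]), np.float64(0.049910190113057765), np.float64(0.0024140756239476))
top blid 526 ztop 0.091 centroid [ 0.6275 -0.0071] mid [ 0.6304 -0.0084] ext [0.104 0.103]
   knob 46 [ 0.6294 -0.0078] 0.0951542706960999
top ylid 528 ztop 0.091 centroid [ 0.6344 -0.1819] mid [ 0.637  -0.1861] ext [0.104 0.103]
   knob 46 [ 0.6362 -0.1864] 0.09412524032634878
top lav 448 ztop 0.119 centroid [ 0.4681 -0.2197] mid [ 0.4685 -0.2248] ext [0.079 0.077]
   knob 40 [ 0.4661 -0.2236] 0.12148627424066741
top red 438 ztop 0.118 centroid [0.4447 0.266 ] mid [0.4446 0.2698] ext [0.075 0.075]
   knob 41 [0.444  0.2699] 0.12241660535792839
top roll 454 ztop 0.055 centroid [ 0.6213 -0.4552] mid [ 0.6195 -0.4591] ext [0.076 0.079]
top timer 545 ztop 0.028 centroid [ 0.3887 -0.4607]
[... 399 characters left out ...]
-0.0182] ext [0.092 0.102]
   rim circ (array([ 0.45633829, -0.01478637]), np.float64(0.048972187538021295), np.float64(0.0026572325629233766))
scene blid 608 ztop 0.091 centroid [0.6382 0.0043] mid [ 0.63   -0.0045] ext [0.099 0.108]
   knob 53 [ 0.6279 -0.0043] 0.09531105361767098
scene ylid 577 ztop 0.09 centroid [ 0.6454 -0.1745] mid [ 0.6525 -0.1817] ext [0.138 0.1  ]
   knob 51 [ 0.6348 -0.1848] 0.09713814198789364
scene lav 469 ztop 0.119 centroid [ 0.4764 -0.2133] mid [ 0.4687 -0.2205] ext [0.076 0.074]
   knob 38 [ 0.4706 -0.22  ] 0.12039536221187246
scene red 596 ztop 0.119 centroid [0.4558 0.2769] mid [0.4459 0.2745] ext [0.075 0.075]
   knob 56 [0.4477 0.2738] 0.12267834374931413
```

View pics/crop0.png

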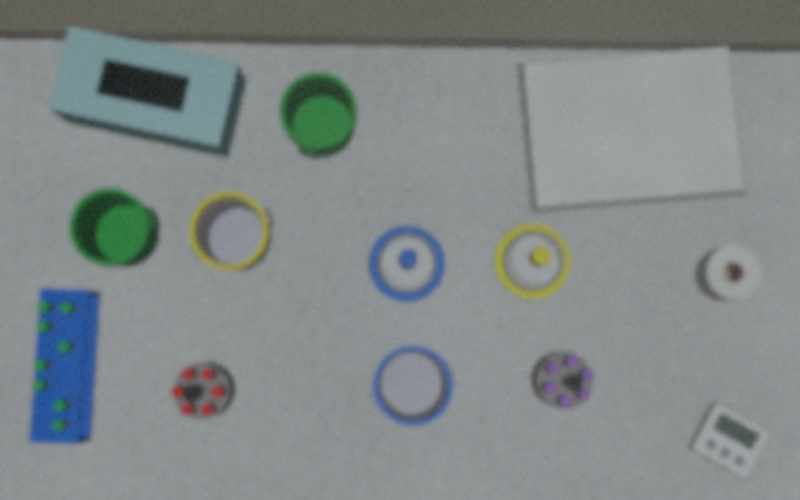

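Crop: the red-stoppered insert is at (204,389), the lavender at (562,379), the yellow-rim bucket at (230,231) and the blue-rim bucket at (413,385). The lids with matching flanges are at (533,261) and (407,263). The two green buckets, at (113,228) and (318,112), will be left alone. The choice is clear, so first I go over the lavender insert and square the tool with the world.

```bash
python3 -m inch '[[-3,-5,-2,0.15,1],[-6,-10,-3,0.3,1],[-9,-16,-3,0.402,1],[-12,-22,-3,0.402,1],[-15,-28,-3,0.402,1],[-17,-32,-3,0.402,1],[-18.7,-34.6,-3,0.402,1],[-18.7,-34.6,-3,0.402,1],[-18.7,-34.6,-3,0.402,1],[-18.7,-34.6,-3,0.402,1]]'
python3 - <<'E'
from plant import bot
from h import *
s=bot.get_state();print(s["clock"],s["position"],s["ee_rot"],s["qpos"])
f=bot.grab_frame("wrist");cv2.imwrite("pics/w1.png",f["pixels"]);np.savez("w1.npz",**{k:np.array(v) for k,v in f.items()})
print(f["fovy"],f["R"],f["t"], "campos",-np.array(f["R"]).T@f["t"])
E
```

```text
clock: 1.35
position: [0.4694, -0.2232, 0.2613]
ee_rot: [-0.0, -0.706, 0.708, 0.0]
force: [0.9, -0.4, -0.2]
gripper_width: 0.997
1.35 [ 0.46939497 -0.22320845  0.26131895] [-1.21098776e-04 -7.06105509e-01  7.08106627e-01  1.28847252e-05] [ 0.30132855  0.59262443  0.14591831  1.63976354 -0.10223293  0.91678459
 -1.0886522 ]
64.18094665481576 [[-0.00284923 -0.99999523 -0.00119223]
 [-0.95211635  0.00234831  0.3057269 ]
 [-0.30572264  0.00200622 -0.9521185 ]] [-0.22075802  0.39688404  0.55197831] campos [ 0.54600306 -0.22279636  0.40394744]
```

View pics/w1.png

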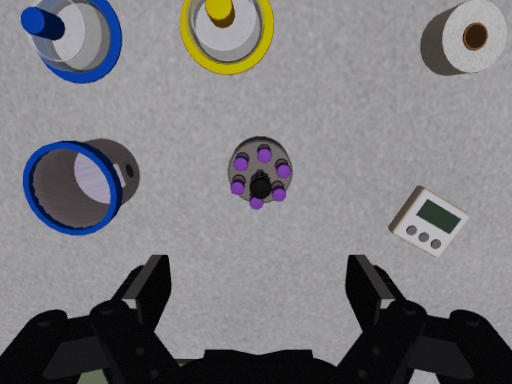

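Wrist view: the lavender insert's knob is at (260,188), the blue bucket's rim at about (72,188), the blue lid at (70,35) and the yellow lid at (227,25). Next I refine the positions with the wrist calibration.

```bash
cat >> h.py <<'E'
def ray(f,u,v,z):
    p=cv2.undistortPoints(np.array([[[u,v]]],float),K(f),np.array(f["dist"],float)).reshape(2)
    R=np.array(f["R"]);d=R.T@np.array([*p,1.]);c=-R.T@np.array(f["t"])
    return c+d*(z-c[2])/d[2]
def grab(name,tag):
    from plant import bot
    f=bot.grab_frame(name);cv2.imwrite(f"pics/{tag}.png",f["pixels"]);np.savez(tag+".npz",**{k:np.array(v) for k,v in f.items()});return f
def locate(f,xy,zlo,zhi,r,R=None):
    """points within r of xy in z band; centroid/mid-extent/circle"""
    W=cloud(f);m=(np.hypot(W[...,0]-xy[0],W[...,1]-xy[1])<r)&(W[...,2]>zlo)&(W[...,2]<zhi)
    P=W[m]; 
    if len(P)<10: return len(P)
    c=circ(P,R) ;mid=(np.percentile(P[:,:2],2,axis=0)+np.percentile(P[:,:2],98,axis=0))/2
    v,u=np.nonzero(m)
    return dict(n=len(P),cen=P[:,:2].mean(0).round(4),mid=mid.round(4),circ=(c[0].round(4),round(c[1],4),round(c[2],4)),zmed=np.median(P[:,2]).round(4),px=(u.mean().round(1),v.mean().round(1)))
E
python3 - <<'E'
from h import *
f=dict(np.load("w1.npz"))
print("lavknob",locate(f,(.469,-.222),.112,.13,.03))
print("lavbody",locate(f,(.469,-.222),.02,.075,.06))
print("bbuck",locate(f,(.458,-.0155),.084,.1,.07))
print("ylid",locate(f,(.6355,-.1855),.08,.1,.05),locate(f,(.6355,-.1855),.006,.018,.065))
# knob disk in image
g=cv2.cvtColor(f["pixels"],cv2.COLOR_BGR2GRAY)
cv2.imwrite("pics/w1c.png",cv2.resize(f["pixels"][120:220,210:310],None,fx=5,fy=5,interpolation=0))
for u,v in[(260,188)]:print(ray(f,u,v,.118))
# blue rim ellipse fit: outer contour back-projected on z=.09
hsv=cv2.cvtColor(f["pixels"],cv2.COLOR_BGR2HSV);m=cv2.inRange(hsv,(105,150,60),(130,255,255));m[:125]=0
v,u=np.nonzero(m);P=np.array([ray(f,a,b,.09) for a,b in zip(u,v)]);print(len(P),circ(P), ((np.percentile(P,1,axis=0)+np.percentile(P,99,axis=0))/2), np.ptp(P,0))
E
```

```text
lavknob {'n': 383, 'cen': array([ 0.4655, -0.2239]), 'mid': array([ 0.4651, -0.2243]), 'circ': (array([ 0.4654, -0.2239]), np.float64(0.0075), np.float64(0.0026)), 'zmed': np.float64(0.1177), 'px': (np.float64(259.6), np.float64(187.4))}
lavbody {'n': 2036, 'cen': array([ 0.4733, -0.2236]), 'mid': array([ 0.4671, -0.2237]), 'circ': (array([ 0.4691, -0.2232]), np.float64(0.0283), np.float64(0.0098)), 'zmed': np.float64(0.0479), 'px': (np.float64(259.1), np.float64(165.1))}
bbuck {'n': 2239, 'cen': array([ 0.4577, -0.0149]), 'mid': array([ 0.4557, -0.0161]), 'circ': (array([ 0.4556, -0.0168]), np.float64(0.0494), np.float64(0.0023)), 'zmed': np.float64(0.09), 'px': (np.float64(68.8), np.float64(187.2))}
ylid {'n': 524, 'cen': array([ 0.6278, -0.1868]), 'mid': array([ 0.6277, -0.1866]), 'circ': (array([ 0.6281, -0.1868]), np.float64(0.0079), np.float64(0.0029)), 'zmed': np.float64(0.0896), 'px': (np.float64(218.9), np.float64(9.5))} {'n': 1659, 'cen': array([ 0.6091, -0.1911]), 'mid': array([ 0.6174, -0.1863]), 'circ': (array([ 0.6327, -0.1853]), np.float64(0.0501), np.float64(0.0032)), 'zmed': np.float64(0.013), 'px': (np.float64(231.2), np.float64(45.3))}
[ 0.46503658 -0.22427929  0.118     ]
1779 (array([ 0.45529156, -0.01550426]), np.float64(0.04971352844227161), np.float64(0.0022227027957072427)) [ 0.45589717 -0.01559734  0.09      ] [1.05832560e-01 1.07643046e-01 1.11022302e-16]
```

View pics/w1c.png

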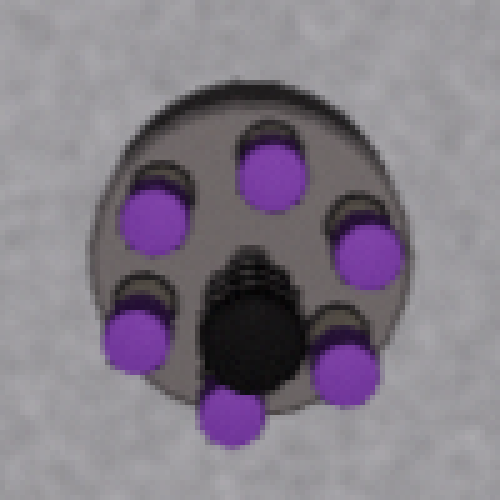

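Crop: the black knob is clear of the purple stoppers. Now I grasp the lavender insert by its knob.

```bash
python3 -m inch '[[0.1,0.4,5,0,1],[0.1,0.4,10,0,1],[0.1,0.4,14,0,1],[0.1,0.4,16.5,0,1],[0.1,0.4,17.4,0,1],[0.1,0.4,17.4,0,1],[0.1,0.4,17.4,0,0.6],[0.1,0.4,17.4,0,0.3],[0.1,0.4,17.4,0,0],[0.1,0.4,17.4,0,0]]'
python3 -m inch '[[0,0,0,0,0],[0,0,0,0,0],[0,0,0,0,0],[0,0,-1,0,0],[0,0,-3,0,0],[0,0,-6,0,0],[0,0,-10,0,0],[0,0,-13,0,0],[0,0,-13,0,0],[0,0,-13,0,0]]'
python3 - <<'E'
from h import *
f=grab("wrist","w2")
E
```

```text
clock: 2.65
position: [0.466, -0.2233, 0.0874]
ee_rot: [0.0, -0.707, 0.708, -0.0]
force: [0.6, -1.4, 2.6]
gripper_width: 0.244
clock: 3.9
position: [0.4656, -0.2229, 0.2167]
ee_rot: [-0.0, -0.707, 0.707, 0.001]
force: [-0.9, -0.6, -2.8]
gripper_width: 0.239
```

View pics/w2.png

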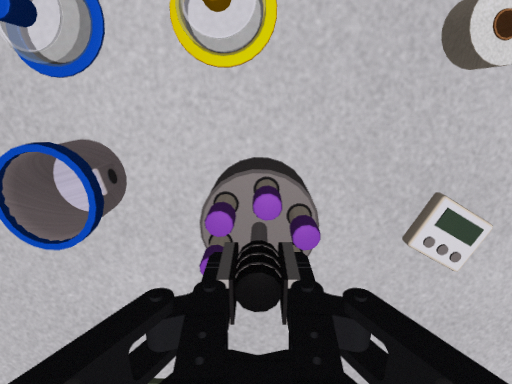

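The insert is held at (262,240), with the force showing its weight. I carry it over the blue bucket at height.

```bash
python3 -m inch '[[-4,0.3,0,0,0],[-9,0.6,0,0,0],[-14,0.8,0,0,0],[-18,1,0,0,0],[-20,1,0,0,0],[-20.7,1,0,0,0],[-20.7,1,0,0,0],[-20.7,1,0,0,0],[-20.7,1,0,0,0],[-20.7,1,0,0,0]]'
python3 - <<'E'
from h import *
f=grab("wrist","w3");g=grab("top","t3");h=grab("scene","s3")
from plant import bot
print(bot.get_state()["position"])
for n,f in(("w",f),("t",g),("s",h)):
    print(n,locate(f,(.4556,-.016),.08,.097,.062,.0485)); print(n,"ins",locate(f,(.4556,-.016),.165,.183,.05))
cv2.imwrite("pics/s3c.png",cv2.resize(h["pixels"][100:200,220:340],None,fx=5,fy=5,interpolation=2))
E
```

```text
clock: 5.2
position: [0.4562, -0.0166, 0.2173]
ee_rot: [-0.0, -0.706, 0.708, 0.0]
force: [-0.1, -0.4, -2.8]
gripper_width: 0.239
[ 0.45621758 -0.01636163  0.21731281]
w {'n': 1624, 'cen': array([ 0.4843, -0.0153]), 'mid': array([ 0.4781, -0.0153]), 'circ': (array([ 0.4569, -0.0151]), 0.0485, np.float64(0.0022)), 'zmed': np.float64(0.09), 'px': (np.float64(257.5), np.float64(157.3))}
w ins {'n': 4689, 'cen': array([ 0.4702, -0.0162]), 'mid': array([ 0.4672, -0.0154]), 'circ': (array([ 0.4693, -0.0177]), np.float64(0.0222), np.float64(0.0079)), 'zmed': np.float64(0.1781), 'px': (np.float64(258.6), np.float64(204.5))}
t 1
t ins 0
s {'n': 185, 'cen': array([4.746e-01, 4.000e-04]), 'mid': array([ 0.4601, -0.0141]), 'circ': (array([ 0.4585, -0.0133]), 0.0485, np.float64(0.0029)), 'zmed': np.float64(0.0892), 'px': (np.float64(281.5), np.float64(164.3))}
s ins {'n': 226, 'cen': array([ 0.47  , -0.0068]), 'mid': array([ 0.4642, -0.012 ]), 'circ': (array([ 0.4626, -0.0109]), np.float64(0.0287), np.float64(0.0079)), 'zmed': np.float64(0.1766), 'px': (np.float64(282.3), np.float64(144.4))}
```

View pics/w3.png

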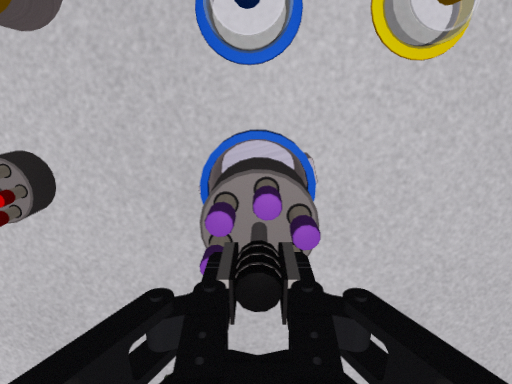

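View pics/s3c.png

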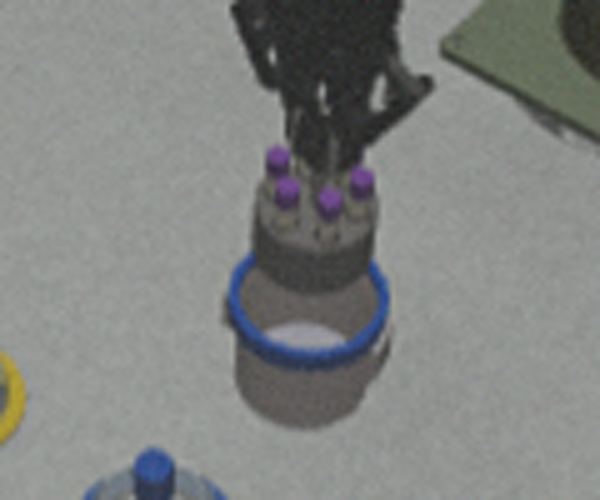

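Wrist: the insert disc is centred at column ~259 and the bucket rim at ~258. Scene crop: the insert hangs over the blue rim, at (310,310). I lower it part way into the mouth and check the force.

```bash
python3 -m inch '[[-0.1,-0.1,2,0,0],[-0.1,-0.1,4,0,0],[-0.1,-0.1,5,0,0],[-0.1,-0.1,6,0,0],[-0.1,-0.1,7,0,0],[-0.1,-0.1,7.5,0,0],[-0.1,-0.1,8,0,0],[-0.1,-0.1,8,0,0],[-0.1,-0.1,8,0,0],[-0.1,-0.1,8,0,0]]'
python3 - <<'E'
from h import *
f=grab("wrist","w4")
print(locate(f,(.4575,-.016),.08,.097,.062,.0485))
E
```

```text
clock: 6.6
position: [0.4573, -0.0152, 0.1375]
ee_rot: [0.0, -0.707, 0.708, -0.0]
force: [-0.8, 0.7, -2.4]
gripper_width: 0.243
{'n': 4954, 'cen': array([ 0.4743, -0.0162]), 'mid': array([ 0.4666, -0.0154]), 'circ': (array([ 0.4554, -0.0155]), 0.0485, np.float64(0.0048)), 'zmed': np.float64(0.09), 'px': (np.float64(260.5), np.float64(194.9))}
```

View pics/w4.png

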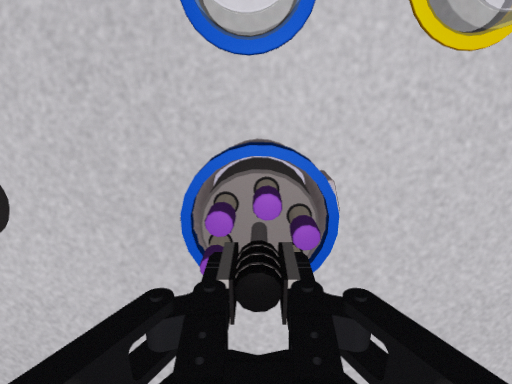

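The insert is in the mouth, centred (rim columns 181–339), with no contact force. Lowering it to the floor.

```bash
python3 -m inch '[[0,0,1,0,0],[0,0,2,0,0],[0,0,2.7,0,0],[0,0,3.3,0,0],[0,0,3.7,0,0],[0,0,4,0,0],[0,0,4.2,0,0],[0,0,4.3,0,0],[0,0,4.4,0,0],[0,0,4.4,0,0]]'
```

```text
clock: 7.9
position: [0.4573, -0.0153, 0.0934]
ee_rot: [0.0, -0.707, 0.708, -0.0]
force: [-0.2, -0.3, -0.8]
gripper_width: 0.239
```

```bash
python3 -m inch '[[0,0,0.1,0,0],[0,0,0.1,0,0.3],[0,0,0.1,0,0.5],[0,0,0.1,0,0.6],[0,0,0.1,0,0.6],[0,0,-2,0,0.6],[0,0,-5,0,0.8],[0,0,-9,0,1],[0,0,-14,0,1],[0,0,-14,0,1]]'
python3 - <<'E'
from h import *
f=grab("wrist","w5");g=grab("scene","s5")
print("knob",locate(f,(.457,-.0155),.112,.14,.03));print("rim",locate(f,(.457,-.0155),.086,.094,.06,.0485))
cv2.imwrite("pics/s5c.png",cv2.resize(g["pixels"][100:200,220:340],None,fx=5,fy=5,interpolation=2))
E
```

```text
clock: 9.15
position: [0.4582, -0.0152, 0.2359]
ee_rot: [0.002, -0.707, 0.707, -0.002]
force: [1.5, 0.7, -0.2]
gripper_width: 0.997
knob {'n': 502, 'cen': array([ 0.4573, -0.0148]), 'mid': array([ 0.4564, -0.0145]), 'circ': (array([ 0.457 , -0.0147]), np.float64(0.0077), np.float64(0.0025)), 'zmed': np.float64(0.1236), 'px': (np.float64(258.5), np.float64(194.2))}
rim {'n': 3436, 'cen': array([ 0.4568, -0.0148]), 'mid': array([ 0.4555, -0.0148]), 'circ': (array([ 0.4555, -0.0148]), 0.0485, np.float64(0.0121)), 'zmed': np.float64(0.0896), 'px': (np.float64(258.5), np.float64(183.9))}
```

View pics/w5.png

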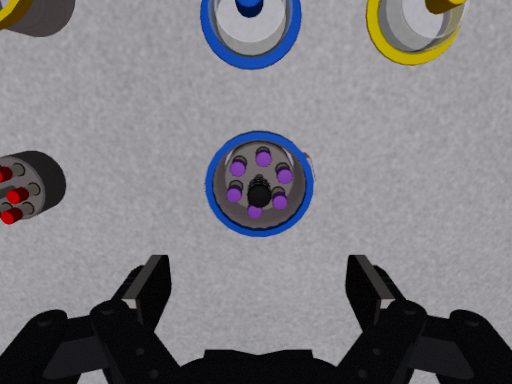

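View pics/s5c.png

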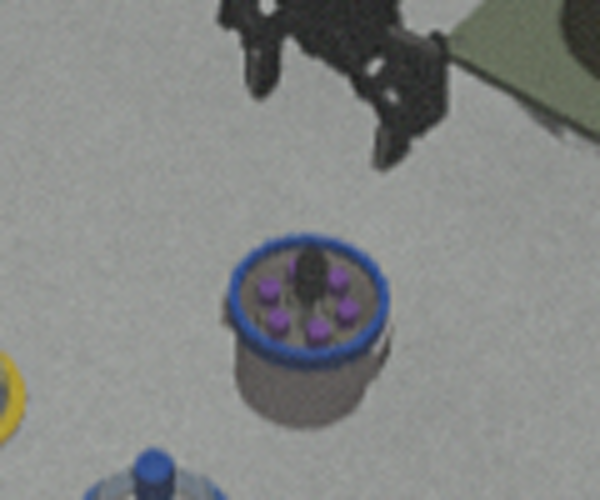

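The lavender insert is seated: knob top at 124 mm, and knob (259,194) concentric with the blue rim. Next I go over the red insert.

```bash
python3 -m inch '[[-4,0.2,-1,0,1],[-9,0.4,-2,0,1],[-14,0.7,-2.5,0,1],[-19,1,-2.5,0,1],[-24,1.2,-2.5,0,1],[-27,1.35,-2.5,0,1],[-28.5,1.35,-2.5,0,1],[-28.5,1.35,-2.5,0,1],[-28.5,1.35,-2.5,0,1],[-28.5,1.35,-2.5,0,1]]'
python3 - <<'E'
from h import *
from plant import bot
f=grab("wrist","w6");s=bot.get_state();print(s["position"],s["qpos"])
print("knob",locate(f,(.4445,.270),.112,.13,.03));print("yrim",locate(f,(.660,.236),.086,.094,.06,.0485))
E
```

```text
clock: 10.5
position: [0.4443, 0.2688, 0.2584]
ee_rot: [0.0, -0.706, 0.708, -0.0]
force: [-0.1, -1.0, -0.5]
gripper_width: 1.0
[0.44431247 0.26898021 0.25845505] [-0.74537178  0.60380832  0.25326573  1.64805171 -0.18079737  0.91264608
 -1.99735603]
knob {'n': 390, 'cen': array([0.4431, 0.2736]), 'mid': array([0.4427, 0.2735]), 'circ': (array([0.443 , 0.2736]), np.float64(0.0075), np.float64(0.0026)), 'zmed': np.float64(0.1178), 'px': (np.float64(253.9), np.float64(185.6))}
yrim {'n': 232, 'cen': array([0.608 , 0.2356]), 'mid': array([0.6078, 0.2362]), 'circ': (array([0.6552, 0.2358]), 0.0485, np.float64(0.0013)), 'zmed': np.float64(0.0897), 'px': (np.float64(295.1), np.float64(2.1))}
```

View pics/w6.png

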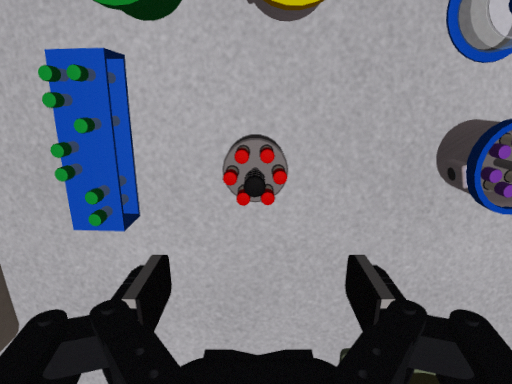

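Red insert knob at (254,186); the rack (105,140) is well clear of the fingers. Grasping and lifting.

```bash
python3 -m inch '[[-0.45,0.1,5,0,1],[-0.45,0.1,10,0,1],[-0.45,0.1,14,0,1],[-0.45,0.1,16.5,0,1],[-0.45,0.1,17.1,0,1],[-0.45,0.1,17.1,0,1],[-0.45,0.1,17.1,0,0.6],[-0.45,0.1,17.1,0,0.3],[-0.45,0.1,17.1,0,0],[-0.45,0.1,17.1,0,0]]'
python3 -m inch '[[0,0,0,0,0],[0,0,0,0,0],[0,0,0,0,0],[0,0,-1,0,0],[0,0,-3,0,0],[0,0,-6,0,0],[0,0,-10,0,0],[0,0,-13,0,0],[0,0,-13,0,0],[0,0,-13,0,0]]'
```

```text
clock: 11.8
position: [0.4431, 0.2743, 0.0875]
ee_rot: [0.0, -0.707, 0.708, 0.0]
force: [-0.1, -0.3, 2.1]
gripper_width: 0.241
clock: 13.05
position: [0.4427, 0.2742, 0.2168]
ee_rot: [-0.0, -0.707, 0.707, 0.0]
force: [-1.0, 0.1, -3.6]
gripper_width: 0.242
```

```bash
python3 -m inch '[[1,-4,0,0,0],[2,-9,0,0,0],[3,-14,0,0,0],[3.5,-18,0,0,0],[3.8,-20.5,0,0,0],[3.8,-21.6,0,0,0],[3.8,-21.6,0,0,0],[3.8,-21.6,0,0,0],[3.8,-21.6,0,0,0],[3.8,-21.6,0,0,0]]'
python3 - <<'E'
from h import *
from plant import bot
f=grab("wrist","w7");h=grab("scene","s7");s=bot.get_state();print(s["position"],s["qpos"])
print("yrim",locate(f,(.659,.236),.086,.094,.06,.0485))
print("yrim",locate(h,(.659,.236),.086,.094,.06,.0485))
cv2.imwrite("pics/s7c.png",cv2.resize(h["pixels"][180:280,250:370],None,fx=5,fy=5,interpolation=2))
E
```

```text
clock: 14.3
position: [0.6588, 0.2362, 0.2175]
ee_rot: [0.0, -0.707, 0.707, 0.0]
force: [0.3, 0.1, -2.1]
gripper_width: 0.24
[0.65889474 0.23612225 0.21744903] [-0.46351826  0.96001182  0.22389979  0.9406699  -0.19248968  1.25824782
 -1.84568997]
yrim {'n': 1501, 'cen': array([0.6879, 0.2347]), 'mid': array([0.6809, 0.236 ]), 'circ': (array([0.6603, 0.2361]), 0.0485, np.float64(0.0021)), 'zmed': np.float64(0.09), 'px': (np.float64(260.7), np.float64(156.2))}
yrim {'n': 185, 'cen': array([0.679 , 0.2456]), 'mid': array([0.6665, 0.2369]), 'circ': (array([0.6615, 0.2376]), 0.0485, np.float64(0.0026)), 'zmed': np.float64(0.0898), 'px': (np.float64(306.6), np.float64(250.3))}
```

View pics/w7.png

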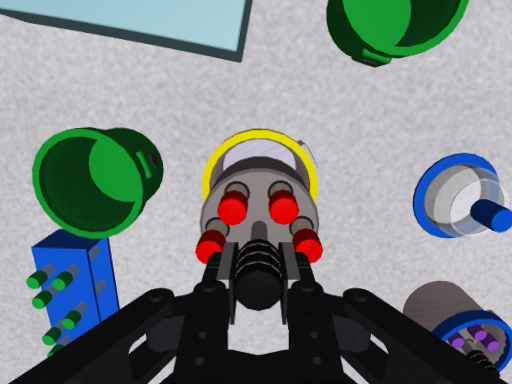

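View pics/s7c.png

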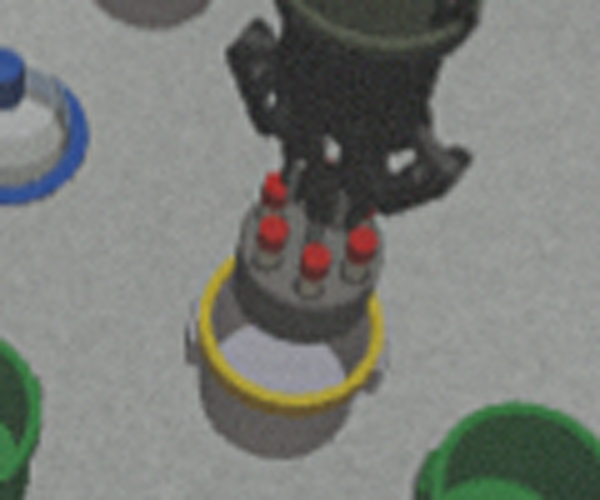

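The insert hangs over the yellow rim (wrist columns 203–318, insert 200–318), so it is aligned. Lowering it part way.

```bash
python3 -m inch '[[0,-0.1,2,0,0],[0,-0.1,4,0,0],[0,-0.1,5,0,0],[0,-0.1,6,0,0],[0,-0.1,7,0,0],[0,-0.1,7.5,0,0],[0,-0.1,8,0,0],[0,-0.1,8,0,0],[0,-0.1,8,0,0],[0,-0.1,8,0,0]]'
python3 - <<'E'
from h import *
f=grab("wrist","w8")
E
```

```text
clock: 15.65
position: [0.6601, 0.236, 0.1376]
ee_rot: [0.0, -0.707, 0.708, -0.0]
force: [-0.2, 0.5, -2.5]
gripper_width: 0.234
```

View pics/w8.png

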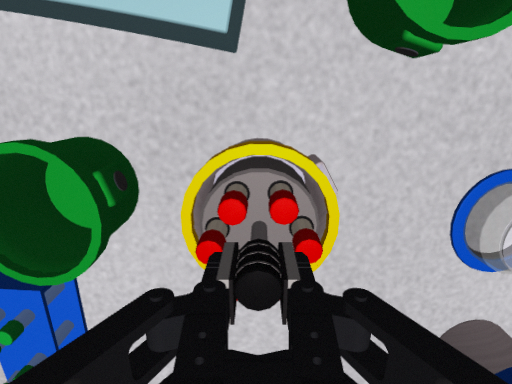

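The insert is in the yellow mouth, centred, with no contact. Down to the floor, release and rise.

```bash
python3 -m inch '[[0,0,1,0,0],[0,0,2,0,0],[0,0,2.7,0,0],[0,0,3.3,0,0],[0,0,3.7,0,0],[0,0,4,0,0],[0,0,4.2,0,0],[0,0,4.3,0,0],[0,0,4.4,0,0],[0,0,4.4,0,0]]'
python3 -m inch '[[0,0,0.1,0,0],[0,0,0.1,0,0.3],[0,0,0.1,0,0.5],[0,0,0.1,0,0.6],[0,0,0.1,0,0.6],[0,0,-2,0,0.6],[0,0,-5,0,0.8],[0,0,-9,0,1],[0,0,-14,0,1],[0,0,-14,0,1]]'
python3 - <<'E'
from h import *
f=grab("wrist","w9");g=grab("scene","s9");t=grab("top","t9")
print("knob",locate(f,(.66,.236),.112,.14,.03));print("rim",locate(f,(.66,.236),.086,.094,.06,.0485))
for n,q in(("s",g),("t",t)):
  print(n,"lavknob",locate(q,(.457,-.015),.112,.14,.03),"redk",locate(q,(.66,.236),.112,.14,.03))
cv2.imwrite("pics/s9c.png",cv2.resize(g["pixels"][130:290,190:370],None,fx=4,fy=3.7,interpolation=2))
E
```

```text
clock: 16.95
position: [0.6602, 0.236, 0.0936]
ee_rot: [0.0, -0.707, 0.708, -0.0]
force: [-1.1, 0.2, 0.7]
gripper_width: 0.237
clock: 18.2
position: [0.6612, 0.2363, 0.2371]
ee_rot: [0.003, -0.707, 0.708, -0.001]
force: [0.1, 0.2, -1.5]
gripper_width: 1.002
knob {'n': 497, 'cen': array([0.6607, 0.2362]), 'mid': array([0.6599, 0.2365]), 'circ': (array([0.6605, 0.2361]), np.float64(0.0077), np.float64(0.0025)), 'zmed': np.float64(0.1236), 'px': (np.float64(259.3), np.float64(193.6))}
rim {'n': 3431, 'cen': array([0.6603, 0.2362]), 'mid': array([0.6593, 0.2362]), 'circ': (array([0.6591, 0.2363]), 0.0485, np.float64(0.0123)), 'zmed': np.float64(0.0896), 'px': (np.float64(259.3), np.float64(183.3))}
s lavknob {'n': 39, 'cen': array([ 0.4587, -0.0129]), 'mid': array([ 0.4583, -0.0139]), 'circ': (array([ 0.4581, -0.0141]), np.float64(0.008), np.float64(0.0026)), 'zmed': np.float64(0.1222), 'px': (np.float64(281.8), np.float64(152.8))} redk {'n': 54, 'cen': array([0.6625, 0.2373]), 'mid': array([0.6618, 0.2376]), 'circ': (array([0.6617, 0.2366]), np.float64(0.0081), np.float64(0.0024)), 'zmed': np.float64(0.1227), 'px': (np.float64(308.9), np.float64(239.2))}
t lavknob {'n': 36, 'cen': array([ 0.4605, -0.0159]), 'mid': array([ 0.4605, -0.0165]), 'circ': (array([ 0.4605, -0.0159]), np.float64(0.0075), np.float64(0.0026)), 'zmed': np.float64(0.1225), 'px': (np.float64(264.8), np.float64(233.5))} redk {'n': 27, 'cen': array([0.6623, 0.2304]), 'mid': array([0.6616, 0.2305]), 'circ': (array([0.6621, 0.2306]), np.float64(0.0066), np.float64(0.0024)), 'zmed': np.float64(0.1228), 'px': (np.float64(190.6), np.float64(170.3))}
```

View pics/w9.png

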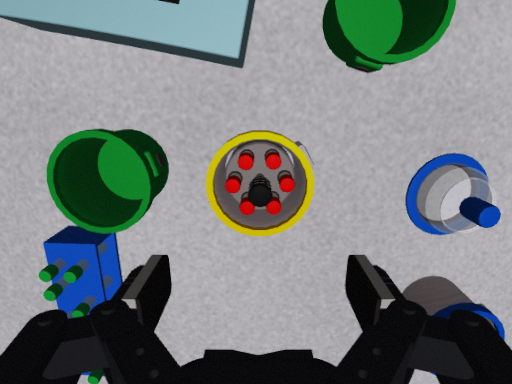

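View pics/s9c.png

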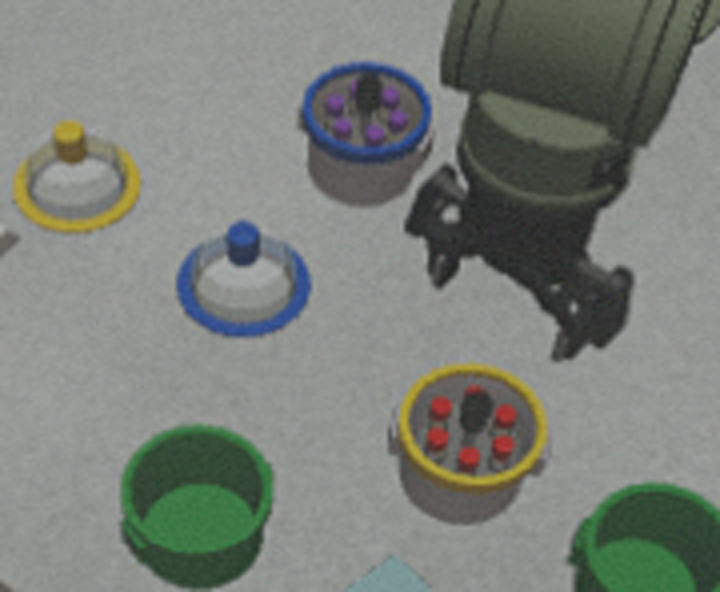

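Both inserts are seated and concentric (knob tops at 124 mm) and both buckets are open. Scene crop: blue lid at (243,285), yellow lid at (77,178). I now go over the blue lid.

```bash
python3 -m inch '[[4,0.5,-1,0,1],[9,1,-2,0,1],[14,2,-2,0,1],[18,2.5,-2,0,1],[22,3,-2,0,1],[24.2,3.2,-2,0,1],[24.2,3.2,-2,0,1],[24.2,3.2,-2,0,1],[24.2,3.2,-2,0,1],[24.2,3.2,-2,0,1]]'
python3 - <<'E'
from h import *
from plant import bot
f=grab("wrist","w10");s=bot.get_state();print(s["position"])
print("knob",locate(f,(.629,-.0065),.085,.1,.03));print("flange",locate(f,(.629,-.0065),.008,.018,.06,.0495))
E
```

```text
clock: 19.6
position: [0.6278, -0.0052, 0.2532]
ee_rot: [0.0, -0.707, 0.707, 0.0]
force: [-0.6, -0.2, 0.7]
gripper_width: 1.002
[ 0.62774485 -0.00537909  0.25324191]
knob {'n': 463, 'cen': array([ 0.6264, -0.0058]), 'mid': array([ 0.626 , -0.0058]), 'circ': (array([ 0.6263, -0.0059]), np.float64(0.0088), np.float64(0.003)), 'zmed': np.float64(0.0896), 'px': (np.float64(259.5), np.float64(179.9))}
flange {'n': 1657, 'cen': array([ 0.6391, -0.0055]), 'mid': array([ 0.6263, -0.0057]), 'circ': (array([ 0.6244, -0.0057]), 0.0495, np.float64(0.0031)), 'zmed': np.float64(0.0128), 'px': (np.float64(259.1), np.float64(154.4))}
```

View pics/w10.png

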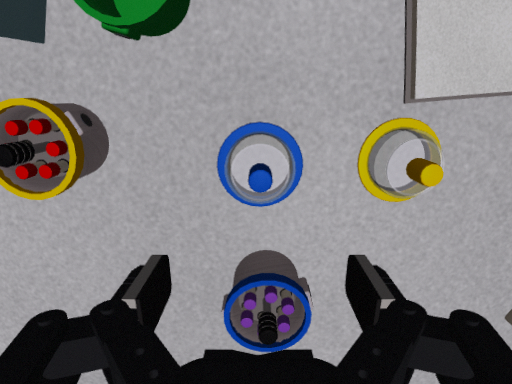

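The blue lid's knob is at (260,180), directly below. Grasping it.

```bash
python3 -m inch '[[0.05,0.1,5,0,1],[0.05,0.1,10,0,1],[0.05,0.1,14,0,1],[0.05,0.1,17.5,0,1],[0.05,0.1,19.4,0,1],[0.05,0.1,19.4,0,1],[0.05,0.1,19.4,0,0.6],[0.05,0.1,19.4,0,0.4],[0.05,0.1,19.4,0,0],[0.05,0.1,19.4,0,0]]'
python3 -m inch '[[0,0,0,0,0],[0,0,0,0,0],[0,0,0,0,0],[0,0,-1,0,0],[0,0,-4,0,0],[0,0,-9,0,0],[0,0,-14,0,0],[0,0,-18,0,0],[0,0,-18,0,0],[0,0,-18,0,0]]'
python3 - <<'E'
from h import *
grab("wrist","w11")
E
```

```text
clock: 20.9
position: [0.627, -0.0062, 0.0598]
ee_rot: [0.0, -0.707, 0.708, -0.0]
force: [-0.9, 0.3, 5.8]
gripper_width: 0.282
clock: 22.15
position: [0.6263, -0.0064, 0.2388]
ee_rot: [-0.0, -0.707, 0.708, 0.0]
force: [-0.2, 0.0, -1.8]
gripper_width: 0.287
```

View pics/w11.png

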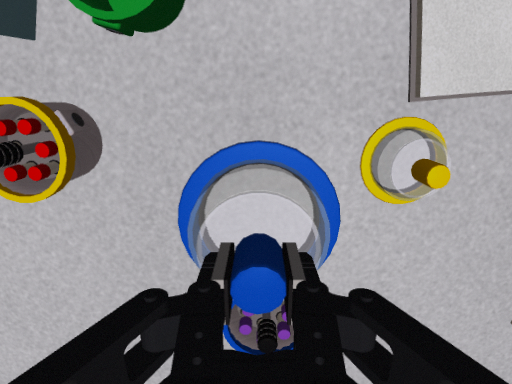

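The blue lid is held and looks level (flange 180–339). Carrying it over the blue bucket and re-fitting the rim centres from the earlier pictures.

```bash
python3 -m inch '[[0.2,3,0,0,0],[0.4,7,0,0,0],[0.6,11,0,0,0],[0.8,14,0,0,0],[0.9,16,0,0,0],[0.9,17,0,0,0],[0.9,17,0,0,0],[0.9,17,0,0,0],[0.9,17,0,0,0],[0.9,17,0,0,0]]'
python3 - <<'E'
from h import *
from plant import bot
print(bot.get_state()["position"])
def rim(f,lo,hi,win):
    hsv=cv2.cvtColor(f["pixels"],cv2.COLOR_BGR2HSV);m=cv2.inRange(hsv,lo,hi);k=np.zeros_like(m);k[win[1]:win[3],win[0]:win[2]]=1;m*=k
    c=max(cv2.findContours(m,cv2.RETR_EXTERNAL,cv2.CHAIN_APPROX_NONE)[0],key=cv2.contourArea)[:,0]
    # ellipse center via backprojected outer edge at z=.09
    P=np.array([ray(f,a,b,.09) for a,b in c]);return circ(P)
B=((105,120,50),(130,255,255));Y=((22,120,60),(34,255,255))
print("blue w5",rim(dict(np.load("w5.npz")),*B,(180,120,340,250)))
print("yel w9",rim(dict(np.load("w9.npz")),*Y,(180,120,340,250)))
f=grab("wrist","w12");s=grab("scene","s12")
cv2.imwrite("pics/s12c.png",cv2.resize(s["pixels"][90:200,220:340],None,fx=5,fy=5,interpolation=2))
W=cloud(f)
p=bot.get_state()["position"]
for dz in(-.0598,):
    z0=p[2]+dz+.013
    m=(np.abs(W[...,2]-z0)<.012)&(np.hypot(W[...,0]-p[0],W[...,1]-p[1])<.065)&(np.hypot(W[...,0]-p[0],W[...,1]-p[1])>.046)
    P=W[m];A=np.c_[P[:,:2]-p[:2],np.ones(len(P))];print("flange plane",len(P),np.linalg.lstsq(A,P[:,2],rcond=None)[0],circ(P))
    print(P[:,2].min(),P[:,2].max())
E
```

```text
clock: 23.45
position: [0.4569, -0.0152, 0.2392]
ee_rot: [-0.0, -0.707, 0.708, 0.0]
force: [0.8, -0.3, -2.0]
gripper_width: 0.286
[ 0.45690251 -0.01522893  0.23917843]
blue w5 (array([ 0.45527508, -0.0151752 ]), np.float64(0.052687703518282496), np.float64(0.0003957124145373578))
yel w9 (array([0.65878698, 0.2359604 ]), np.float64(0.05272362002629867), np.float64(0.0003509532372400029))
flange plane 3357 [-0.00421414 -0.00472206  0.19219313] (array([ 0.4551591, -0.0149744]), np.float64(0.05122173404169335), np.float64(0.0021953673779195023))
0.18857284210983224 0.19436473923791006
```

View pics/w12.png

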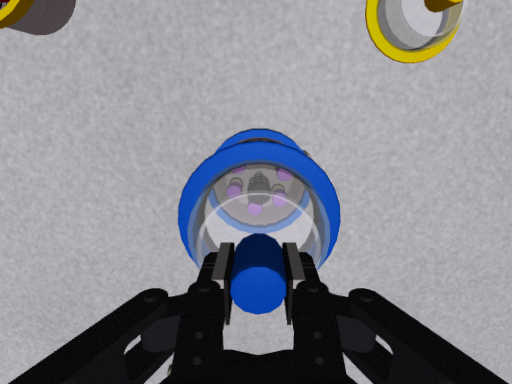

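View pics/s12c.png

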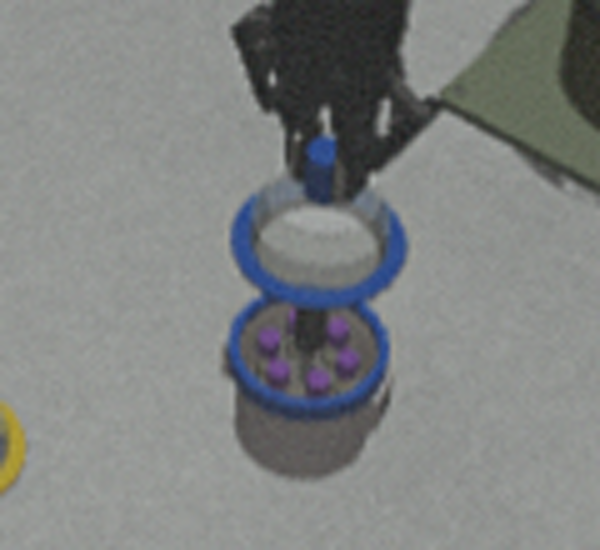

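```bash
cat >> h.py <<'E'
def flange(f,p,lo,hi,off,z,R,rmin=.04):
    """fit circle R through outer colour edge (pixels seen far from axis) back-projected at height z"""
    hsv=cv2.cvtColor(f["pixels"],cv2.COLOR_BGR2HSV);m=cv2.inRange(hsv,lo,hi)
    v,u=np.nonzero(m);P=np.array([ray(f,a,b,z) for a,b in zip(u,v)])[:,:2]
    d=P-np.array(p)[:2];r=np.hypot(*d.T);P=P[(r>rmin)&(r<.068)];d=P-np.array(p)[:2]
    a=np.arctan2(d[:,1],d[:,0]);E=[]
    for b in np.arange(-np.pi,np.pi,.06):
        s=(a>=b)&(a<b+.06)
        if s.sum()>3: E.append(P[s][np.argmax(np.hypot(*d[s].T))])
    E=np.array(E);an=np.degrees(np.arctan2(E[:,1]-p[1],E[:,0]-p[0]))
    E=E[np.abs(an)<100] if off else E
    return circ(E),circ(E,R),len(E)
BL=((105,120,50),(130,255,255));YE=((22,120,60),(34,255,255))
E
python3 - <<'E'
from h import *
f=dict(np.load("w12.npz"));p=[.4569,-.0152,.2392]
print("lid in hand",flange(f,p,*BL,1,p[2]-.0598+.013,.0555))
f=dict(np.load("w11.npz"));p=[.6263,-.0064,.2388]
print("lid in hand w11",flange(f,p,*BL,1,p[2]-.0598+.013,.0555))
f=dict(np.load("w5.npz"));p=[.4555,-.0152]
print("rim",flange(f,p,*BL,0,.09,.0525),flange(f,p,*BL,1,.09,.0525))
E
```

```text
lid in hand ((array([ 0.46030057, -0.01474303]), np.float64(0.05303089914010947), np.float64(0.001971800745579096)), (array([ 0.45686197, -0.01492397]), 0.0555, np.float64(0.0025050866848140636)), 58)
lid in hand w11 ((array([ 0.62532096, -0.00596343]), np.float64(0.053934774680110716), np.float64(0.00013149534343955157)), (array([ 0.62334502, -0.00602865]), 0.0555, np.float64(0.0008162716418423442)), 58)
rim ((array([ 0.45525745, -0.01516773]), np.float64(0.05291253384117337), np.float64(0.000338198803811997)), (array([ 0.45524999, -0.01516563]), 0.0525, np.float64(0.0005325827074105397)), 105) ((array([ 0.45578783, -0.01516223]), np.float64(0.05258192703512776), np.float64(0.0003427931610814837)), (array([ 0.45588998, -0.01516156]), 0.0525, np.float64(0.00034579601441058253)), 59)
```

The lid in hand sits about 1 mm from the TCP, within 0.5 mm of the bucket's axis. Lowering to just above the rim.

```bash
python3 -m inch '[[0,0.05,2,0,0],[0,0.05,4,0,0],[0,0.05,5,0,0],[0,0.05,6,0,0],[0,0.05,7,0,0],[0,0.05,7.5,0,0],[0,0.05,8,0,0],[0,0.05,8,0,0],[0,0.05,8,0,0],[0,0.05,8,0,0]]'
python3 - <<'E'
from h import *
from plant import bot
p=bot.get_state()["position"]
f=grab("wrist","w13");s=grab("scene","s13")
print("lid",flange(f,p,*BL,1,p[2]-.0598+.013,.054))
cv2.imwrite("pics/s13c.png",cv2.resize(s["pixels"][90:200,220:340],None,fx=5,fy=5,interpolation=2))
E
```

```text
clock: 24.8
position: [0.4563, -0.0152, 0.1595]
ee_rot: [0.0, -0.707, 0.708, -0.0]
force: [0.2, 0.4, -2.5]
gripper_width: 0.29
lid ((array([ 0.45700986, -0.0147961 ]), np.float64(0.05356534443590294), np.float64(0.0006954613298900365)), (array([ 0.45645267, -0.01481496]), 0.054, np.float64(0.0007385417563142769)), 58)
```

View pics/s13c.png

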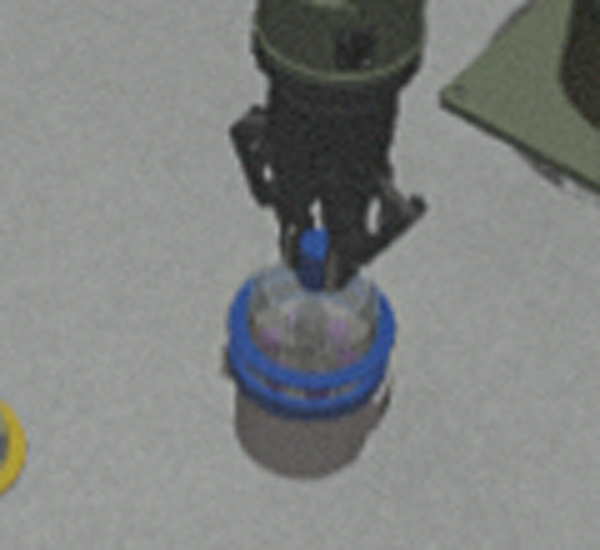

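View pics/w13.png

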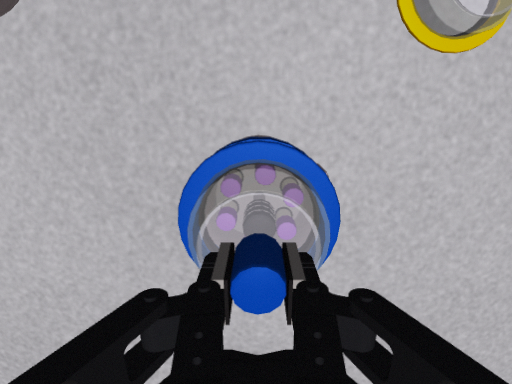

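The lid is just above the rim and concentric with it (flange in the scene crop at (312,330)). Lowering slowly by the remaining 17.5 mm.

```bash
python3 -m inch '[[0,0,0.4,0,0],[0,0,0.7,0,0],[0,0,1.0,0,0],[0,0,1.2,0,0],[0,0,1.4,0,0],[0,0,1.5,0,0],[0,0,1.6,0,0],[0,0,1.7,0,0],[0,0,1.75,0,0],[0,0,1.75,0,0]]'
```

```text
clock: 26.15
position: [0.4563, -0.0154, 0.1421]
ee_rot: [0.0, -0.707, 0.708, -0.0]
force: [-0.1, -1.6, 5.2]
gripper_width: 0.284
```

Contact came at the expected height (142 mm). Release and rise.

```bash
python3 -m inch '[[0,0,-0.05,0,0.3],[0,0,-0.05,0,0.4],[0,0,-0.05,0,0.5],[0,0,-0.05,0,0.7],[0,0,-0.05,0,0.7],[0,0,-2,0,0.8],[0,0,-5,0,1],[0,0,-8,0,1],[0,0,-11,0,1],[0,0,-11,0,1]]'
python3 - <<'E'
from h import *
from plant import bot
p=bot.get_state()["position"];print(p)
f=grab("wrist","w14");s=grab("scene","s14")
print("lid",flange(f,(.456,-.0152),*BL,0,.095,.054));print("knob",locate(f,(.456,-.0152),.16,.185,.03))
W=cloud(f);m=(np.hypot(W[...,0]-.456,W[...,1]+.0152)<.057)&(np.hypot(W[...,0]-.456,W[...,1]+.0152)>.047)&(abs(W[...,2]-.095)<.01)
P=W[m];print("plane",np.linalg.lstsq(np.c_[P[:,:2]-[.456,-.0152],np.ones(len(P))],P[:,2],rcond=None)[0])
cv2.imwrite("pics/s14c.png",cv2.resize(s["pixels"][90:200,220:340],None,fx=5,fy=5,interpolation=2))
E
```

```text
clock: 27.4
position: [0.4568, -0.0152, 0.2533]
ee_rot: [0.001, -0.707, 0.707, -0.001]
force: [0.6, -0.5, -0.2]
gripper_width: 1.003
[ 0.45679076 -0.0152184   0.25327957]
lid ((array([ 0.45503472, -0.0146166 ]), np.float64(0.054025714124924774), np.float64(0.0002267322754986757)), (array([ 0.45503524, -0.01461667]), 0.054, np.float64(0.00022813047598637109)), 105)
knob {'n': 875, 'cen': array([ 0.4568, -0.0145]), 'mid': array([ 0.4558, -0.0146]), 'circ': (array([ 0.4565, -0.0145]), np.float64(0.0091), np.float64(0.003)), 'zmed': np.float64(0.1716), 'px': (np.float64(258.1), np.float64(204.3))}
plane [-0.00180691  0.00130402  0.09487479]
```

View pics/s14c.png

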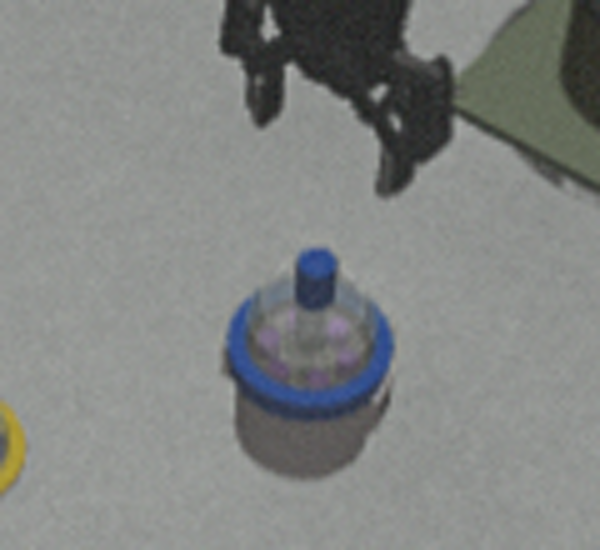

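View pics/w14.png

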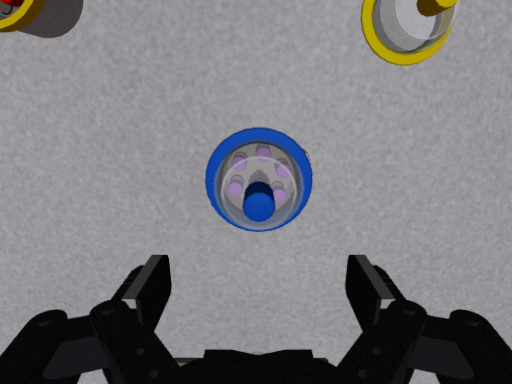

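The blue lid is home and level: flange top 94.9 mm, slope below 0.2 %, and the wrist view shows it concentric at (258,180). Now the yellow lid.

```bash
python3 -m inch '[[3,-3,0,0,1],[6,-6,0,0,1],[9,-9,0,0,1],[12,-12,0,0,1],[15,-15,0,0,1],[17.2,-17.6,0,0,1],[17.2,-17.6,0,0,1],[17.2,-17.6,0,0,1],[17.2,-17.6,0,0,1],[17.2,-17.6,0,0,1]]'
python3 - <<'E'
from h import *
from plant import bot
f=grab("wrist","w15");print(bot.get_state()["position"])
print("knob",locate(f,(.633,-.187),.085,.1,.03))
E
```

```text
clock: 28.75
position: [0.6319, -0.187, 0.2521]
ee_rot: [0.0, -0.707, 0.707, -0.0]
force: [0.8, -0.0, -0.4]
gripper_width: 1.002
[ 0.63192434 -0.18706158  0.25203048]
knob {'n': 472, 'cen': array([ 0.633 , -0.1858]), 'mid': array([ 0.6326, -0.186 ]), 'circ': (array([ 0.6329, -0.1857]), np.float64(0.0089), np.float64(0.003)), 'zmed': np.float64(0.0897), 'px': (np.float64(257.7), np.float64(177.8))}
```

View pics/w15.png

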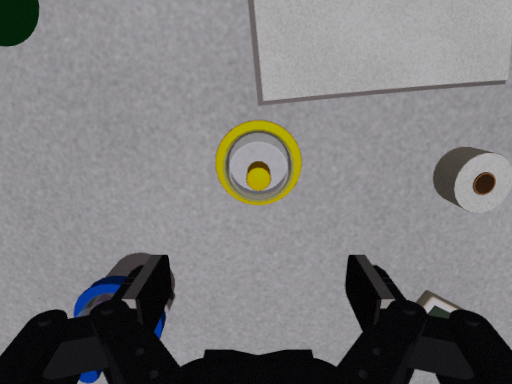

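The yellow lid's knob is at (258,178); the label roll (475,180) is clear. Grasping and lifting.

```bash
python3 -m inch '[[-0.1,-0.05,5,0,1],[-0.1,-0.05,10,0,1],[-0.1,-0.05,14,0,1],[-0.1,-0.05,17.5,0,1],[-0.1,-0.05,19.2,0,1],[-0.1,-0.05,19.2,0,1],[-0.1,-0.05,19.2,0,0.6],[-0.1,-0.05,19.2,0,0.4],[-0.1,-0.05,19.2,0,0],[-0.1,-0.05,19.2,0,0]]'
python3 -m inch '[[0,0,0,0,0],[0,0,0,0,0],[0,0,0,0,0],[0,0,-1,0,0],[0,0,-4,0,0],[0,0,-9,0,0],[0,0,-14,0,0],[0,0,-18,0,0],[0,0,-18,0,0],[0,0,-18,0,0]]'
python3 - <<'E'
from h import *
from plant import bot
f=grab("wrist","w16");p=bot.get_state()["position"];print(p)
print("lid",flange(f,p,*YE,1,p[2]-.0605+.013,.054))
E
```

```text
clock: 30.05
position: [0.6328, -0.1864, 0.0603]
ee_rot: [0.0, -0.707, 0.708, -0.0]
force: [-0.8, 0.9, 6.4]
gripper_width: 0.282
clock: 31.3
position: [0.6321, -0.1863, 0.2392]
ee_rot: [-0.0, -0.707, 0.708, 0.001]
force: [-0.3, 0.0, -2.0]
gripper_width: 0.285
[ 0.6320627  -0.18627953  0.23884414]
lid ((array([ 0.63159215, -0.18583518]), np.float64(0.054215877547744686), np.float64(0.00013612866513284519)), (array([ 0.63185993, -0.18583282]), 0.054, np.float64(0.00018137440312671586)), 59)
```

View pics/w16.png

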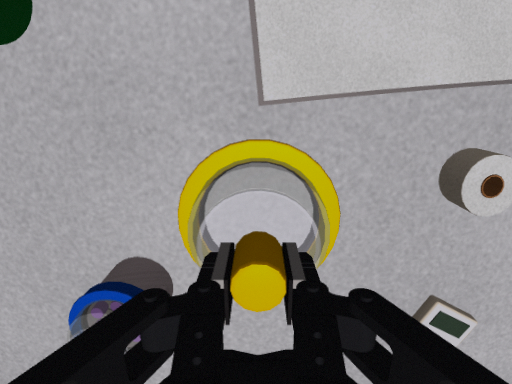

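The lid is held level (flange 180–339), within 0.5 mm of the TCP. Carrying it to the yellow bucket.

```bash
python3 -m inch '[[-4,-0.3,0,0,0],[-9,-0.6,0,0,0],[-15,-1,0,0,0],[-21,-1.4,0,0,0],[-27,-1.8,0,0,0],[-33,-2.2,0,0,0],[-38,-2.5,0,0,0],[-41,-2.7,0,0,0],[-42.2,-2.7,0,0,0],[-42.2,-2.7,0,0,0]]'
python3 -m inch '[[0,0,0,0,0],[0,0,2,0,0],[0,0,3,0,0],[0,0,4,0,0],[0,0,5,0,0],[0,0,6,0,0],[0,0,6.5,0,0],[0,0,7,0,0],[0,0,7,0,0],[0,0,7,0,0]]'
python3 - <<'E'
from h import *
from plant import bot
f=grab("wrist","w17");s=grab("scene","s17");p=bot.get_state()["position"];print(p)
print("lid",flange(f,p,*YE,1,p[2]-.0603+.013,.054))
cv2.imwrite("pics/s17c.png",cv2.resize(s["pixels"][175:285,250:370],None,fx=5,fy=5,interpolation=2))
E
```

```text
clock: 32.6
position: [0.6598, 0.2352, 0.2391]
ee_rot: [-0.001, -0.707, 0.707, 0.0]
force: [-0.4, -1.2, -2.6]
gripper_width: 0.289
clock: 33.85
position: [0.6601, 0.2356, 0.1701]
ee_rot: [0.0, -0.707, 0.708, -0.0]
force: [0.5, 0.1, -1.6]
gripper_width: 0.287
[0.66012164 0.23557632 0.17009623]
lid ((array([0.6608386 , 0.23594814]), np.float64(0.05384003878664739), np.float64(0.0004875059109694229)), (array([0.66063635, 0.23594541]), 0.054, np.float64(0.0004963739049489642)), 59)
```

View pics/s17c.png

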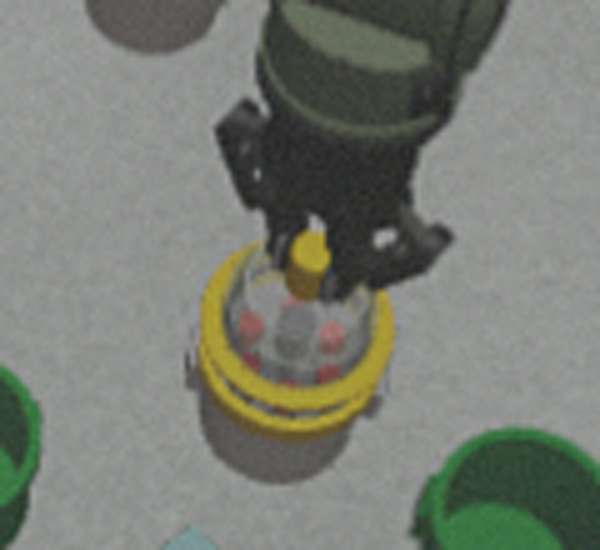

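View pics/w17.png

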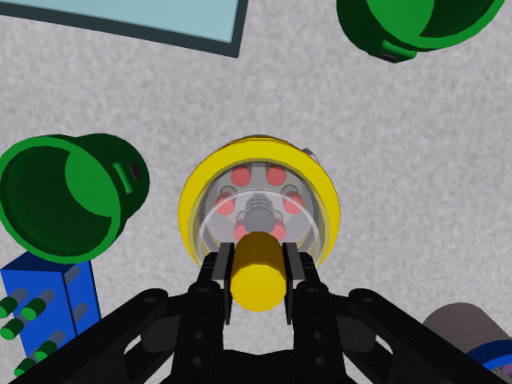

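The lid is above the rim, about 1 mm too far in x. I correct that while lowering slowly.

```bash
python3 -m inch '[[0,0.1,0.4,0,0],[0,0.1,0.9,0,0],[0,0.1,1.3,0,0],[0,0.1,1.7,0,0],[0,0.1,2.0,0,0],[0,0.1,2.3,0,0],[0,0.1,2.5,0,0],[0,0.1,2.7,0,0],[0,0.1,2.8,0,0],[0,0.1,2.8,0,0]]'
```

```text
clock: 35.2
position: [0.6592, 0.2354, 0.1426]
ee_rot: [0.0, -0.707, 0.708, -0.0]
force: [-2.2, -1.2, 7.8]
gripper_width: 0.283
```

Contact at the expected height. Release and rise.

```bash
python3 -m inch '[[0,0,-0.05,0,0.3],[0,0,-0.05,0,0.4],[0,0,-0.05,0,0.5],[0,0,-0.05,0,0.7],[0,0,-0.05,0,0.7],[0,0,-2,0,0.8],[0,0,-5,0,1],[0,0,-8,0,1],[0,0,-11,0,1],[0,0,-11,0,1]]'
python3 - <<'E'
from h import *
from plant import bot
p=bot.get_state()["position"];print(p)
f=grab("wrist","w18");s=grab("scene","s18");t=grab("top","t18")
print("lid",flange(f,(.659,.236),*YE,0,.095,.054)[0]);print("knob",locate(f,(.659,.236),.16,.185,.03))
for n,f,c in(("w",f,(.659,.236)),("s",s,(.661,.237)),("s",s,(.457,-.014))):
  W=cloud(f);r=np.hypot(W[...,0]-c[0],W[...,1]-c[1]);m=(r<.055)&(r>.048)&(abs(W[...,2]-.095)<.01)
  P=W[m];print(n,"plane",len(P),np.linalg.lstsq(np.c_[P[:,:2]-c,np.ones(len(P))],P[:,2],rcond=None)[0])
print("scene knobs",locate(s,(.661,.237),.16,.185,.03),locate(s,(.457,-.014),.16,.185,.03))
print("roll",locate(t,(.6195,-.459),.045,.06,.05)["mid"],locate(dict(np.load("top0.npz")),(.6195,-.459),.045,.06,.05)["mid"])
cv2.imwrite("pics/s18c.png",cv2.resize(s["pixels"][100:310,180:440],None,fx=3,fy=2.8,interpolation=2))
E
```

```text
clock: 36.45
position: [0.6597, 0.2356, 0.254]
ee_rot: [0.002, -0.707, 0.708, -0.001]
force: [-0.7, 0.6, -0.4]
gripper_width: 0.997
[0.6597171  0.23561963 0.25395236]
lid (array([0.65865096, 0.23611389]), np.float64(0.05410925376300121), np.float64(0.00021702310167940011))
knob {'n': 869, 'cen': array([0.6603, 0.2363]), 'mid': array([0.6594, 0.2362]), 'circ': (array([0.6601, 0.2363]), np.float64(0.0091), np.float64(0.003)), 'zmed': np.float64(0.1717), 'px': (np.float64(258.3), np.float64(203.4))}
w plane 1599 [-0.00150851  0.00238371  0.09487329]
s plane 191 [-0.01380757 -0.01071074  0.09455944]
s plane 137 [-0.04578116 -0.0198556   0.09501025]
scene knobs {'n': 80, 'cen': array([0.6621, 0.2376]), 'mid': array([0.6602, 0.2371]), 'circ': (array([0.6616, 0.2373]), np.float64(0.0096), np.float64(0.003)), 'zmed': np.float64(0.1709), 'px': (np.float64(311.1), np.float64(230.6))} {'n': 52, 'cen': array([ 0.459 , -0.0122]), 'mid': array([ 0.457 , -0.0131]), 'circ': (array([ 0.458 , -0.0125]), np.float64(0.0092), np.float64(0.003)), 'zmed': np.float64(0.1694), 'px': (np.float64(282.8), np.float64(143.2))}
roll [ 0.6225 -0.4584] [ 0.6226 -0.4593]
```

View pics/s18c.png

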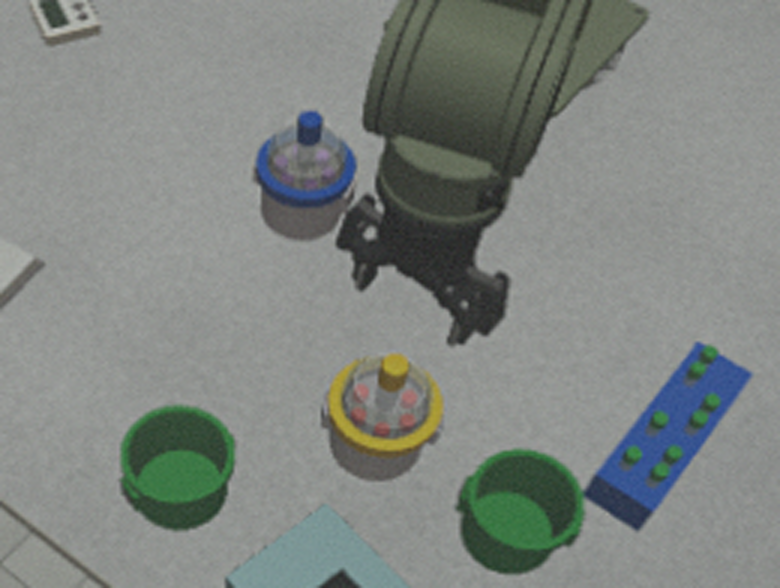

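View pics/w18.png

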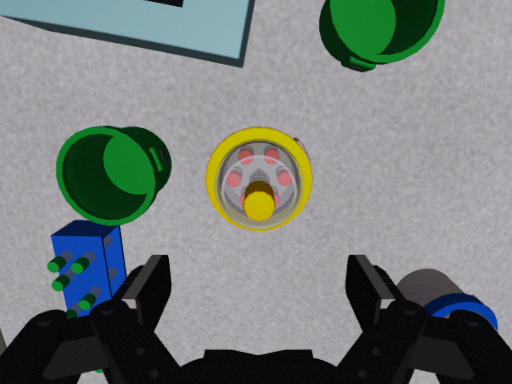

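View pics/t18.png

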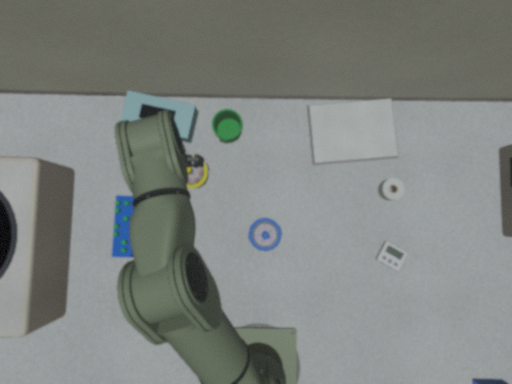

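Both lids are home, at (258,180) in the wrist view and (309,165) and (385,405) in the scene crop. The bystanders are unmoved and the gripper is clear. Handing in.

Run:
```python
from plant import bot
print(bot.finish_job())
```

```text
the job is handed in; nothing more can be done
None
```

The centrifuge pair is loaded and closed, and I handed the job in at about 36.5 s. The red insert is in the yellow bucket and the lavender insert in the blue one. Once both were seated, I put each lid on the bucket of its own colour.

**Inserts:** after release both knob tops stood at 123.6 mm, against 124 mm expected when seated. Each knob was within about 2 mm of its rim centre.

**Lids:** in the wrist views both flange tops are at 94.9 mm (95 expected) and level to under 0.3 %. Each lid is within about 1 mm of its bucket's axis.

**Bystanders:** the label roll measured within about 1 mm of its start. The timer and rack look unmoved in the pictures but I did not measure them, and the arm hides part of the rack in the last top view. No step pressed with more than about 8 N at the readings I had.

**Disagreements:** the scene camera put things 1–3 mm off the wrist camera. It also fitted a slope of about 0.05 to the blue lid's flange, from only 137 noisy points. I trusted the closer wrist view, which showed that lid level. `finish_job()` reported no verdict.

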